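# Lock the child-proof cap on the pickling-salt jar

### The arm

A 7-joint arm with a two-finger parallel gripper is mounted at the origin on the work surface. World frame = base frame: x ahead of the robot, y to its left, z up, the work surface at z = 0. Lengths are in m, angles in rad, forces in N, time in s.
With the tool pointing down it reaches from about 0.4 to 0.85 m from the base axis. Payload 10.4 kg.
Tool frame: the origin (TCP) lies on the centre line of the jaws, within the pads' length; the fingertips stand 8 mm ahead of it and the grasp point (between the pads) lies 11 mm behind it; z points along the fingers, y is the line along which they close (so a half turn about z gives the same grasp; the last joint's range is limited). The gripper opens to 87 mm and grips with 3 to 60 N. Pads are 19 mm wide; open, the fingers measure 117 mm over their backs; the gripper's body (75 mm by 190 mm) begins 51 mm behind the grasp point.
Start: joints at [-1.372, 0.332, -0.065, 1.46, 0.022, 1.35, -0.088], TCP at [0.137, 0.61, 0.231] pointing down, gripper open.
Joint ranges: [-2.6, 2.6], [-0.5, 2.12], [-1.47, 1.34], [0.16, 2.42], [-1.27, 4.41], [0.06, 2.06], [-2.6, 2.6]. Speed limits (rad/s): [2.22, 2.22, 2.79, 2.79, 3.14, 3.14, 3.14].

### API

Orientations are given as [roll, pitch, yaw] about the fixed x, y, z axes, in that order (R = Rz(yaw) Ry(pitch) Rx(roll)).
In Python, from station import robot, viewer gives the robot as it stands.
- The arm moves only by the shell command python3 -m creep 'ROWS' [FORCE]. ROWS is JSON, a list of rows, each an object of numbers: "x", "y", "z": the shift along the tool's x, y, z each as a share of 0.5 m, from -1 to 1; "ax", "ay", "az": the turn, a rotation vector about the tool's x, y, z each as a share of 360 degrees, from -1 to 1; "gripper": the gripper command: -1 is shut, 1 is fully open, values between are in proportion. In form: [{"x": .., "y": .., "z": .., "ax": .., "ay": .., "az": .., "gripper": ..}, ...]. A call has 1 to 5 rows; each row is the pose to reach, as a shift and turn from the pose commanded when the call began, along the tool's axes at that moment, turning the shorter way round; what a row does not reach only later rows make up. A row lasts 1/10 s, in which the tool goes at most 50 mm and 8.59 degrees, less where a joint would pass 70% of its speed; a pose out of reach is approached as far as the arm can. A call with a number of a shift or a turn outside -1 to 1 is refused whole. A call with a gripper value outside its range is refused whole. The fingers move at their own pace and stop on an object; FORCE is the grip in N (left out, the last holds). Time passes only in rows, so rows that repeat a pose let the fingers close. It gives the time, the measured TCP pose, the force, the opening and the grip force at its end, in the units of the state.
- robot.sense(): the state, without advancing time (a new reading comes with each control period).
- viewer.grab_frame(name): name is "scene" or "top" or "wrist"; returns (picture, depth): 400x640x3 uint8, red, green, blue; 400x640 float32, m along the optical axis (not along the pixel's ray), 0 where there is no reading.
- viewer.get_calibration(name): a dict with "vfov" (degrees; the focal length in pixels is half the picture's height over the tangent of half this angle, whatever the lens; pixels are square), "cx", "cy" (the principal point, pixels), "xyz" and "attitude" of the camera in the world; the wrist camera has in their place "mount" (4x4, takes a point from camera to tool coordinates, whose origin is the TCP and whose axes are the flange's). Camera axes: x right, y up, looking along -z (the intrinsics and any distortion apply to the point x, -y, -z); pixel columns grow to the right and rows downward; lengths in m; the calibration is good to about 2 mm. A picture is of the moment at which its call begins: read the wrist's pose just before it. get_calibration takes no time and is no camera call.
- robot.close_job(): hands the job in; it is judged then, once.
The state is a dict: "time_s": time; "joint_positions": joint angles; "joint_vel": joint speeds; "joint_torque": joint torques, N m; "position": TCP position; "ee_rot": TCP orientation; "wrist_force": force on the tool from outside, world axes, zero at the start; "moment": the same for the moment, N m; "width": finger opening in m; "finger_force": force on a finger pad.
Only numpy, scipy, OpenCV 4.12 (cv2) and the standard library are available. Lean on these libraries where they do the work, as an engineer would, in place of code of your own. Each camera call takes 0.05 s, during which the arm holds its last target. There are 200 camera calls.

### The job

Close the white pickling-salt jar that stands in the wooden bench block with its child-proof cap, the large ribbed white one: set the cap squarely on the neck, feel for the place where its lugs drop in between the jar's, then press it down against its spring and twist it clockwise to the stop, so that it stays locked when you let go. Press firmly but do not force it on the lugs or against the stop (they shear at about 80 N), and leave the other things on the bench where they lie.

Things in the scene. Friction and masses are not known exactly. Their poses are not given: they have to be found in the camera images.
- cap_centre (a point): point on the axis of the jar's cap, half-way up, 15 mm above its lower edge; z up along the axis. Round white cap, 64 mm across, 30 mm high, about 35 g, closed flat top, stiff skirt with fine ribs. It starts on the bench, open side down; at the start nothing else stands within 60 mm of its axis.
- cap_edge (a point): centre of the cap's lower (open) edge, x and z as cap_centre. Inside the 2.5 mm skirt 4 lugs stand 90 degrees apart, one on the x axis: 7 mm wide, 1 to 5 mm above the edge, reaching in to 24.8 mm from the axis. 15 mm above the edge a spring disc (2 N/mm, 7.5 mm travel) bears on the jar's rim.
- jar_mouth (a point): centre of the open jar's rim, 132 mm above the bench; z up, x and y as the block's (not the jar's). Round white jar: body 72 mm across, up to 36 mm below the rim; neck 46 mm across, its shoulder 28 mm below the rim. It stands upright, gripped in the block's well, and does not turn.
- neck_lugs (a point): on the jar's axis, 10 mm below the rim, at the top of the neck's 4 lugs: 55.6 mm over all (1.7 mm play in the cap), 90 degrees apart, 56 long, gaps of 34. HOW THE JAR IS TURNED IS NOT TOLD. A cap on top of them has cap_centre 4 mm above jar_mouth; over 18 of every 90 degrees its lugs drop in the gaps, to cap_centre level with jar_mouth, the disc on the rim. At most 72 degrees of turning find it.
- locked_height (a point): where cap_centre is when locked, 3 mm below jar_mouth. From the gaps, press cap_centre over 5.2 mm below jar_mouth (10.5 N; 12 to 14 N is good; the spring ends at 7.5 mm, 15 N), turn clockwise seen from above, 25 to 55 degrees, with little drag, to a hard stop (a rising moment). Let up, it springs up into notches and stays, held by 6 N. At 0 or 5.2 mm below it is not locked.
- block: wooden bench block, fixed, 45 mm high; origin on the bench under the jar's axis, reaching +-55 mm in its x and -55 to +175 mm in its y; punches and tool handles in it, over 75 mm from the jar's axis, up to 95 mm high. Force of cap on jar is summed over all contacts, push and sideways (1 N m of twist at the stop adds about 40 N): keep it under 80 N. A grip of 20 to 25 N slips before that.
- screw_lid: a small plain screw lid, white and ribbed, 44 mm across and 16 mm high; origin under its centre. Not the jar's cap.
- tin: a smooth round lidded steel tin, 54 mm across and 18 mm high; origin under its centre. A bystander.
- loupe: a black eye loupe standing on its wide end, 32 mm across and 30 mm high; origin under its centre. A bystander.
- pliers: flat-nose pliers lying flat, 140 mm long (jaws to its +x), 46 mm wide, 10 mm high; origin under the middle. A bystander.
- hammer: a chasing hammer lying flat, 230 mm long, head at its +x end, 26 mm high; origin under the middle. A bystander.
- bench_block: a square steel bench block, 64 x 64 x 19 mm; origin under its centre. A bystander; the ring lies on it.
- ring: a brass-coloured ring lying flat on the bench block, 22 mm across and 6 mm high; origin under its centre. A bystander.
- graver: a graver with a wooden handle lying flat, 115 mm long, blade to its +x, 21 mm high; origin under the middle. A bystander.
There are look-alikes about, which are no part of the job. What is shaped like the part that bears cap_centre but blue is not meant.

How it is judged:
By the outcome, as a careful person would: the job done as asked, in the order asked, and still so for the second after the job is handed in, with the robot touching nothing.
It also fails if it takes over 64 s, if anything falls off the work surface, if the arm or the gripper's body presses on something with over 40 N, if the wrist force passes 120 N, or if a joint passes its speed limit or range.

## Working session

There is one attempt and no reset: what is moved stays moved. The work goes in short steps, Python scripts to look and compute and a shell command to move; the robot and the scene stay as the last step left them, time stands still between calls to the robot, and variables do not carry over. Pictures are saved under pics/ and viewed, at most 10 in all, crops included, and the job is handed in when it is done.

```bash
ls; mkdir -p pics; cat > h.py <<'E'
import numpy as np, cv2
from scipy.spatial.transform import Rotation as R
from station import robot, viewer
def cam(name, st=None):
    c=viewer.get_calibration(name); f=200/np.tan(np.radians(c['vfov'])/2)
    if 'mount' in c:
        T=np.eye(4);T[:3,:3]=R.from_euler('xyz',st['ee_rot']).as_matrix();T[:3,3]=st['position'];T=T@np.array(c['mount'])
    else:
        T=np.eye(4);T[:3,3]=c['xyz'];a=np.array(c['attitude'])
        T[:3,:3]=a if a.shape==(3,3) else R.from_euler('xyz',a).as_matrix()
    return f,c,T
def grab(name):
    st=robot.sense(); p,d=viewer.grab_frame(name); return p,d,cam(name,st)
def ray(C,u,v):
    f,c,T=C; d=np.array([(u-c['cx'])/f,-(v-c['cy'])/f,-1.0]); return T[:3,3],T[:3,:3]@d
def onz(C,u,v,z):
    o,d=ray(C,u,v); return o+d*(z-o[2])/d[2]
def cloud(C,d):
    f,c,T=C; v,u=np.mgrid[:400,:640]; 
    P=np.stack([(u-c['cx'])/f*d,-(v-c['cy'])/f*d,-d],-1)
    return P@T[:3,:3].T+T[:3,3]
E
python3 - <<'E'
from h import *
print(robot.sense())
for n in('scene','top','wrist'): print(n,viewer.get_calibration(n))
for n in('scene','top'):
    p,d,C=grab(n); cv2.imwrite(f'pics/{n}.png',p[...,::-1]); np.savez(f'{n}.npz',p=p,d=d)
E
```

```text
pics
{'time_s': 0.0, 'joint_positions': array([-1.37163856,  0.33289467, -0.06471837,  1.46090744,  0.0215592 ,
        1.34987127, -0.08850847]), 'joint_vel': array([-6.28619760e-04,  7.58585961e-04,  3.14401196e-04, -1.89635090e-04,
       -1.76279781e-03, -6.12858500e-05,  5.19998536e-04]), 'joint_torque': array([-3.10656933e-04, -6.23257113e+01,  2.43219431e-02, -3.89898705e+01,
       -6.14335947e-02,  3.98307235e-02,  1.48925697e-04]), 'position': array([0.13736714, 0.60935429, 0.22975589]), 'ee_rot': array([-3.14020509e+00,  1.57917015e-05,  2.91985509e+00]), 'wrist_force': array([ 0.09585295, -0.31711271,  0.01834932]), 'moment': array([-0.00376817,  0.00064594,  0.00559212]), 'finger_force': 0.0, 'width': 0.08695642055206822}
scene {'vfov': 42.9884628184994, 'cx': 313.9610190710441, 'cy': 211.0743798972085, 'xyz': array([ 0.84218309, -0.70180213,  0.82673354]), 'attitude': array([ 0.76427909, -0.01464584,  0.46775042])}
top {'vfov': 57.27702226381043, 'cx': 323.59558935824765, 'cy': 200.5331869183578, 'xyz': array([ 0.40862191, -0.12394678,  0.87786283]), 'attitude': array([ 0.15805968, -0.00331545, -1.54262986])}
wrist {'vfov': 58.323346221825936, 'cx': 319.75896513160285, 'cy': 195.36030206579224, 'mount': array([[ 1.66769308e-05,  9.56600798e-01,  2.91401634e-01,
         7.92234761e-02],
       [ 9.99999893e-01, -1.50439725e-04,  4.36627038e-04,
        -9.73686265e-04],
       [ 4.61516155e-04,  2.91401595e-01, -9.56600699e-01,
        -1.54011190e-01],
       [ 0.00000000e+00,  0.00000000e+00,  0.00000000e+00,
         1.00000000e+00]])}
```

View pics/scene.png

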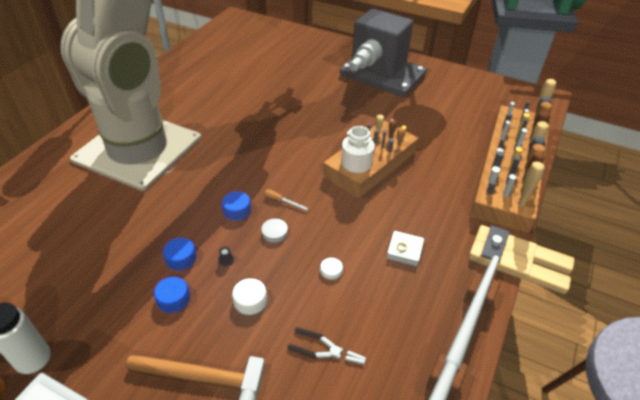

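View pics/top.png

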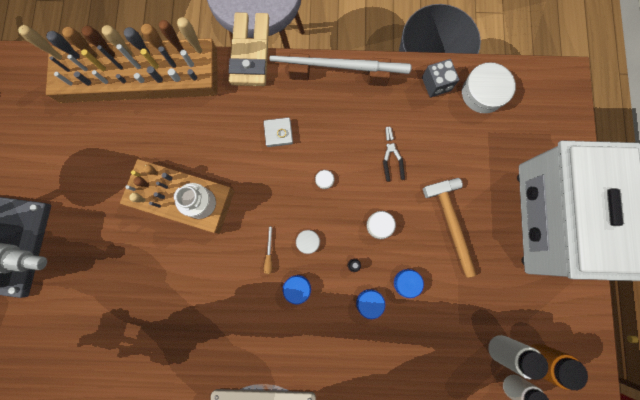

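The scene view shows the jar in its block at (358,150). White round things: (250,296), the largest and ribbed; (274,231), which looks like the tin; and (331,268), a small lid. There are three blue caps at (236,206), (180,253) and (172,295). In the top view the same three white ones are at (381,225), (308,242) and (324,180). The cap should be scene (250,296) / top (381,225), being the largest white one. I'll measure it and check it in a crop.

```bash
python3 - <<'E'
from h import *
crop=[]
Cs={}
for n,ps in(('scene',{'cap':(250,296),'tin':(274,231),'lid':(331,268),'jar':(358,150)}),('top',{'cap':(381,225),'tin':(308,242),'lid':(324,180),'jar':(193,199)})):
    z=np.load(n+'.npz');p,d=z['p'],z['d'];C=cam(n);Cs[n]=C;X=cloud(C,d)
    for k,(u,v) in ps.items():
        w=X[v-45:v+45,u-45:u+45].reshape(-1,3)
        ctr=onz(C,u,v,.03)
        if k=='jar':
            s=w[(w[:,2]>.12)&(w[:,2]<.15)]
        else:
            s=w[(w[:,2]>.010)&(w[:,2]<.05)&(np.hypot(*(w[:,:2]-ctr[:2]).T)<.05)]
        zt=np.percentile(s[:,2],90) if len(s) else 0
        t=s[s[:,2]>zt-.004]
        (c,r)=cv2.minEnclosingCircle(t[:,:2].astype(np.float32))
        print(n,k,'ray@30',ctr.round(4),'n',len(t),'ztop',zt.round(4),'mean',t.mean(0).round(4),'circ',np.round(c,4),round(r,4))
    for k in('cap','tin','lid'):
        u,v=ps[k]; crop.append(cv2.resize(p[v-28:v+28,u-28:u+28],(260,260),interpolation=cv2.INTER_CUBIC))
    u,v=ps['jar']
im=np.vstack([np.hstack(crop[:3]),np.hstack(crop[3:])]);cv2.imwrite('pics/crop.png',im[...,::-1])
E
```

```text
scene cap ray@30 [ 0.5014 -0.2664  0.03  ] n 669 ztop 0.0313 mean [ 0.4945 -0.261   0.0298] circ [ 0.494  -0.2596] 0.0316
scene tin ray@30 [ 0.4601 -0.105   0.03  ] n 351 ztop 0.0196 mean [ 0.4497 -0.0899  0.018 ] circ [ 0.4485 -0.0892] 0.0279
scene lid ray@30 [ 0.6077 -0.1374  0.03  ] n 279 ztop 0.0175 mean [ 0.6017 -0.1255  0.0159] circ [ 0.6025 -0.1248] 0.0233
scene jar ray@30 [0.5104 0.2214 0.03  ] n 101 ztop 0.1314 mean [0.5305 0.1594 0.1302] circ [0.5303 0.1612] 0.0237
top cap ray@30 [ 0.4901 -0.2577  0.03  ] n 507 ztop 0.0317 mean [ 0.4922 -0.2582  0.0301] circ [ 0.4925 -0.2578] 0.031
top tin ray@30 [ 0.4461 -0.0898  0.03  ] n 370 ztop 0.02 mean [ 0.448  -0.0876  0.0184] circ [ 0.448  -0.0876] 0.0271
top lid ray@30 [ 0.593  -0.1225  0.03  ] n 221 ztop 0.0178 mean [ 0.6005 -0.123   0.0162] circ [ 0.6007 -0.1231] 0.0218
top jar ray@30 [0.5386 0.183  0.03  ] n 120 ztop 0.1324 mean [0.5275 0.1616 0.1314] circ [0.5282 0.1622] 0.0228
```

View pics/crop.png

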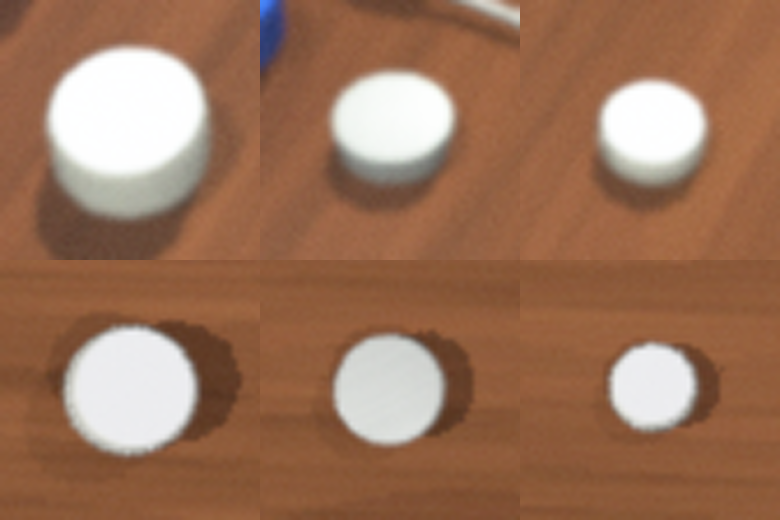

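The crop confirms it: left, (250,296), is a ribbed round cap 64 mm across with its top at 30 mm. Centre, about 54 mm across and 18 mm high, is the tin. Right, 44 mm across and 16 mm high, is the small lid. From both views the cap is at about (0.493, -0.259) and the jar mouth at (0.529, 0.161, 0.132). I'll go over the jar first, since it's on the way, for a wrist look.

```bash
cat > go.py <<'E'
import sys
from h import *
# shares needed from the measured pose to x y z yaw(deg), tool down
def shares(x,y,z,yaw):
    s=robot.sense(); r=R.from_euler('xyz',s['ee_rot']); t=R.from_euler('xyz',[np.pi,0,np.radians(yaw)])
    d=r.inv().apply(np.array([x,y,z])-s['position'])/.5; a=(r.inv()*t).as_rotvec()/(2*np.pi)
    print('xyz',d.round(4),'a',a.round(4),'| t',round(s['time_s'],2),'pos',s['position'].round(4),'rpy',np.degrees(s['ee_rot']).round(1),'F',s['wrist_force'].round(1),'M',s['moment'].round(2),'j7',s['joint_positions'][6].round(2),'w',round(s['width'],4))
if __name__=='__main__': shares(*map(float,sys.argv[1:5]))
E
python3 -m creep '[{"x":-0.962,"y":-0.702,"z":-0.024,"az":0.167,"gripper":1},{"x":-0.962,"y":-0.702,"z":-0.024,"az":0.167,"gripper":1},{"x":-0.962,"y":-0.702,"z":-0.024,"az":0.167,"gripper":1},{"x":-0.962,"y":-0.702,"z":-0.024,"az":0.167,"gripper":1},{"x":-0.962,"y":-0.702,"z":-0.024,"az":0.167,"gripper":1}]'
python3 go.py .529 .161 .242 107
```

```text
xyz [-0.9612 -0.7025 -0.0233] a [-2.000e-04  1.000e-04  1.675e-01] | t 0.1 pos [0.1374 0.6094 0.2299] rpy [-179.9    0.   167.3] F [ 0.3 -0.2  0.6] M [-0.03 -0.04  0.08] j7 -0.09 w 0.087$[0]: bad value
```

```bash

python3 -m creep '[{"x":-0.962,"y":-0.702,"z":-0.024,"ax":0,"ay":0,"az":0.167,"gripper":1},{"x":-0.962,"y":-0.702,"z":-0.024,"ax":0,"ay":0,"az":0.167,"gripper":1},{"x":-0.962,"y":-0.702,"z":-0.024,"ax":0,"ay":0,"az":0.167,"gripper":1},{"x":-0.962,"y":-0.702,"z":-0.024,"ax":0,"ay":0,"az":0.167,"gripper":1},{"x":-0.962,"y":-0.702,"z":-0.024,"ax":0,"ay":0,"az":0.167,"gripper":1}]'
python3 go.py .529 .161 .242 107
```

```text
time_s: 0.6
position: [0.303, 0.4197, 0.2354]
ee_rot: [-3.141, -0.0, 2.164]
wrist_force: [1.0, 1.5, 0.6]
width: 0.0869
finger_force: 0.0
xyz [-0.6816  0.0858 -0.0133] a [-0.     -0.      0.0471] | t 0.6 pos [0.303  0.4197 0.2354] rpy [-180.   -0.  124.] F [1.  1.5 0.6] M [-0.   -0.    0.02] j7 -0.43 w 0.0869
```

```bash

python3 -m creep '[{"x":-0.682,"y":0.086,"z":-0.013,"ax":0,"ay":0,"az":0.047,"gripper":1},{"x":-0.682,"y":0.086,"z":-0.013,"ax":0,"ay":0,"az":0.047,"gripper":1},{"x":-0.682,"y":0.086,"z":-0.013,"ax":0,"ay":0,"az":0.047,"gripper":1},{"x":-0.682,"y":0.086,"z":-0.013,"ax":0,"ay":0,"az":0.047,"gripper":1},{"x":-0.682,"y":0.086,"z":-0.013,"ax":0,"ay":0,"az":0.047,"gripper":1}]'
python3 -m creep '[{"x":-0.182,"y":0.022,"z":-0.003,"ax":0,"ay":0,"az":0,"gripper":1},{"x":-0.182,"y":0.022,"z":-0.003,"ax":0,"ay":0,"az":0,"gripper":1},{"x":-0.182,"y":0.022,"z":-0.003,"ax":0,"ay":0,"az":0,"gripper":1},{"x":-0.182,"y":0.022,"z":-0.003,"ax":0,"ay":0,"az":0,"gripper":1}]'
python3 - <<'E'
from go import *
shares(.529,.161,.242,107)
p,d,C=grab('wrist'); cv2.imwrite('pics/w1.png',p[...,::-1]); np.savez('w1.npz',p=p,d=d)
X=cloud(C,d); np.save('w1X.npy',X)
m=(X[...,2]>.128)&(X[...,2]<.137)&(np.hypot(X[...,0]-.529,X[...,1]-.161)<.04)
t=X[m]; print(len(t),t.mean(0).round(4),cv2.minEnclosingCircle(t[:,:2].astype(np.float32)),np.percentile(t[:,2],[50,90]))
E
```

```text
time_s: 1.1
position: [0.4686, 0.2326, 0.2403]
ee_rot: [3.142, -0.0, 1.875]
wrist_force: [0.4, 0.4, -0.1]
width: 0.0872
finger_force: 0.0
time_s: 1.5
position: [0.5054, 0.1501, 0.2416]
ee_rot: [-3.141, -0.0, 1.872]
wrist_force: [0.1, 0.6, -0.1]
width: 0.0872
finger_force: 0.0
xyz [ 0.0068  0.0515 -0.0009] a [-0.0001 -0.      0.0008] | t 1.5 pos [0.5054 0.1501 0.2416] rpy [-180.    -0.   107.3] F [ 0.1  0.6 -0.1] M [-0.01  0.06  0.04] j7 -0.03 w 0.0872
858 [0.5289 0.1645 0.1311] ((0.5297789573669434, 0.16310009360313416), 0.022999947890639305) [0.13140318 0.13257175]
```

View pics/w1.png

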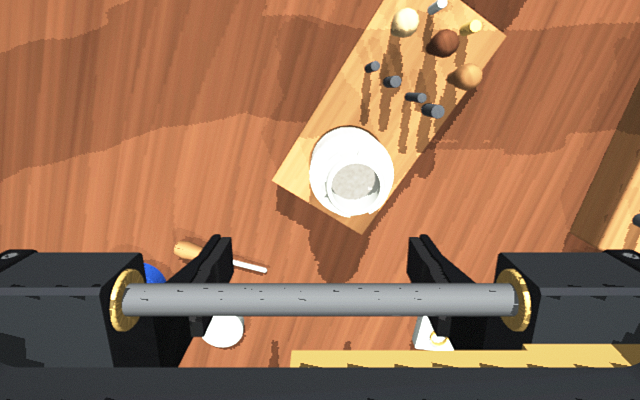

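The wrist view shows the jar mouth at about (355,183) in its block, with tool handles beyond it at the upper right. The rim centre is (0.5297, 0.163), z 0.132, radius 23 mm, which agrees with the outer cameras. Next, the cap.

```bash
python3 go.py .493 -.259 .20 62
```

```text
xyz [-0.7761 -0.2685  0.0828] a [-1.000e-04 -0.000e+00  1.262e-01] | t 1.55 pos [0.505  0.1515 0.2415] rpy [-180.    -0.   107.4] F [ 0.2  0.5 -0.4] M [-0.01  0.03  0.01] j7 -0.03 w 0.0874
```

```bash

python3 -m creep '[{"x":-0.776,"y":-0.268,"z":0.083,"ax":0,"ay":0,"az":0.126,"gripper":1},{"x":-0.776,"y":-0.268,"z":0.083,"ax":0,"ay":0,"az":0.126,"gripper":1},{"x":-0.776,"y":-0.268,"z":0.083,"ax":0,"ay":0,"az":0.126,"gripper":1},{"x":-0.776,"y":-0.268,"z":0.083,"ax":0,"ay":0,"az":0.126,"gripper":1},{"x":-0.776,"y":-0.268,"z":0.083,"ax":0,"ay":0,"az":0.126,"gripper":1}]'
python3 go.py .493 -.259 .136 62
```

```text
time_s: 2.05
position: [0.498, -0.0977, 0.2165]
ee_rot: [-3.142, -0.001, 1.122]
wrist_force: [0.8, -0.1, -0.0]
width: 0.0869
finger_force: 0.0
xyz [-0.2951  0.1311  0.1607] a [-0.     -0.0002  0.0063] | t 2.05 pos [ 0.498  -0.0977  0.2165] rpy [-1.80e+02 -1.00e-01  6.43e+01] F [ 0.8 -0.1 -0. ] M [-0.09  0.01 -0.02] j7 -0.29 w 0.0869
```

```bash

python3 -m creep '[{"x":-0.295,"y":0.131,"z":0.16,"ax":0,"ay":0,"az":0.006,"gripper":1},{"x":-0.295,"y":0.131,"z":0.16,"ax":0,"ay":0,"az":0.006,"gripper":1},{"x":-0.295,"y":0.131,"z":0.16,"ax":0,"ay":0,"az":0.006,"gripper":1},{"x":-0.295,"y":0.131,"z":0.16,"ax":0,"ay":0,"az":0.006,"gripper":1},{"x":-0.295,"y":0.131,"z":0.16,"ax":0,"ay":0,"az":0.006,"gripper":1}]'
cat > capfix.py <<'E'
from go import *
shares(.493,-.259,.136,62)
p,d,C=grab('wrist'); X=cloud(C,d)
m=(X[...,2]>.026)&(X[...,2]<.035)&(np.hypot(X[...,0]-.493,X[...,1]+.259)<.045)
t=X[m]; c,r=cv2.minEnclosingCircle(t[:,:2].astype(np.float32)); print(len(t),t.mean(0).round(4),c,r)
v,u=np.nonzero(m); print('centroid px',u.mean(),v.mean(),'ray@30',onz(C,u.mean(),v.mean(),.03).round(4))
E
python3 capfix.py
```

```text
time_s: 2.55
position: [0.4919, -0.2613, 0.1345]
ee_rot: [-3.139, 0.003, 1.084]
wrist_force: [-0.7, 0.1, -0.3]
width: 0.0873
finger_force: 0.0
xyz [ 0.0051 -0.0003 -0.003 ] a [-0.0005  0.0004  0.0003] | t 2.55 pos [ 0.4919 -0.2613  0.1345] rpy [-1.798e+02  1.000e-01  6.210e+01] F [-0.7  0.1 -0.3] M [-0.07  0.09  0.03] j7 0.13 w 0.0873
5066 [ 0.4949 -0.2574  0.0296] (0.49422404170036316, -0.25889620184898376) 0.031592413783073425
centroid px 319.5225029609159 189.26332412159493 ray@30 [ 0.4951 -0.2571  0.03  ]
```

```bash
python3 go.py .4948 -.2578 .03 62
python3 -m creep '[{"x":0.01,"y":0.001,"z":0.09,"ax":0,"ay":0,"az":0,"gripper":1},{"x":0.01,"y":0.001,"z":0.15,"ax":0,"ay":0,"az":0,"gripper":1},{"x":0.01,"y":0.001,"z":0.2,"ax":0,"ay":0,"az":0,"gripper":1},{"x":0.01,"y":0.001,"z":0.21,"ax":0,"ay":0,"az":0,"gripper":1},{"x":0.01,"y":0.001,"z":0.21,"ax":0,"ay":0,"az":0,"gripper":1}]'
python3 go.py .4948 -.2578 .012 62
```

```text
xyz [0.0044 0.0023 0.2107] a [-0.0004  0.0002  0.0006] | t 2.6 pos [ 0.493  -0.2592  0.1354] rpy [-1.799e+02  1.000e-01  6.220e+01] F [-0.3  0.1  0.8] M [0.01 0.05 0.04] j7 0.13 w 0.0872
time_s: 3.1
position: [0.497, -0.2532, 0.0317]
ee_rot: [-3.141, -0.0, 1.089]
wrist_force: [0.4, -0.2, -0.3]
width: 0.087
finger_force: 0.0
xyz [-0.0101  0.0005  0.0394] a [-0.0002 -0.0001  0.0011] | t 3.1 pos [ 0.497  -0.2532  0.0317] rpy [-179.9   -0.    62.4] F [ 0.4 -0.2 -0.3] M [-0.07  0.1   0.01] j7 0.21 w 0.087
```

```bash

python3 -m creep '[{"x":-0.01,"y":0.0005,"z":0.02,"ax":0,"ay":0,"az":0,"gripper":1},{"x":-0.01,"y":0.0005,"z":0.036,"ax":0,"ay":0,"az":0,"gripper":1},{"x":-0.01,"y":0.0005,"z":0.036,"ax":0,"ay":0,"az":0,"gripper":1},{"x":-0.01,"y":0.0005,"z":0.036,"ax":0,"ay":0,"az":0,"gripper":1}]'
python3 go.py .4948 -.2578 .012 62
```

```text
time_s: 3.5
position: [0.4943, -0.2595, 0.0138]
ee_rot: [3.142, -0.0, 1.087]
wrist_force: [0.4, 0.2, 0.8]
width: 0.0873
finger_force: 0.0
xyz [ 0.0035 -0.0008  0.0036] a [ 0.     -0.      0.0007] | t 3.5 pos [ 0.4943 -0.2595  0.0138] rpy [180.   -0.   62.3] F [0.4 0.2 0.8] M [-0.07  0.09 -0.01] j7 0.24 w 0.0873
```

```bash

python3 -m creep '[{"x":0.003,"y":-0.0008,"z":0.002,"ax":0,"ay":0,"az":0,"gripper":1},{"x":0.003,"y":-0.0008,"z":0.002,"ax":0,"ay":0,"az":0,"gripper":-1},{"x":0.003,"y":-0.0008,"z":0.002,"ax":0,"ay":0,"az":0,"gripper":-1},{"x":0.003,"y":-0.0008,"z":0.002,"ax":0,"ay":0,"az":0,"gripper":-1},{"x":0.003,"y":-0.0008,"z":0.002,"ax":0,"ay":0,"az":0,"gripper":-1}]' 25
python3 go.py .4948 -.2578 .012 62
```

```text
time_s: 4.0
position: [0.4947, -0.2579, 0.0127]
ee_rot: [3.142, -0.0, 1.087]
wrist_force: [0.1, 0.1, 0.7]
width: 0.0637
finger_force: 25.0
xyz [0.0004 0.0001 0.0014] a [ 0.     -0.      0.0007] | t 4.0 pos [ 0.4947 -0.2579  0.0127] rpy [180.   -0.   62.3] F [0.1 0.1 0.7] M [-0.07  0.11  0.01] j7 0.24 w 0.0637
```

```bash

python3 -m creep '[{"x":0,"y":0,"z":-0.08,"ax":0,"ay":0,"az":0,"gripper":-1},{"x":0,"y":0,"z":-0.18,"ax":0,"ay":0,"az":0,"gripper":-1},{"x":0,"y":0,"z":-0.28,"ax":0,"ay":0,"az":0,"gripper":-1},{"x":0,"y":0,"z":-0.36,"ax":0,"ay":0,"az":0,"gripper":-1},{"x":0,"y":0,"z":-0.38,"ax":0,"ay":0,"az":0,"gripper":-1}]'
python3 go.py .5295 .163 .20 130
```

```text
time_s: 4.5
position: [0.4961, -0.2591, 0.2071]
ee_rot: [3.135, -0.002, 1.086]
wrist_force: [1.5, -0.8, -1.7]
width: 0.0637
finger_force: 25.0
xyz [ 0.7781 -0.3343  0.0137] a [ 0.001   0.0003 -0.1882] | t 4.5 pos [ 0.4961 -0.2591  0.2071] rpy [ 1.796e+02 -1.000e-01  6.220e+01] F [ 1.5 -0.8 -1.7] M [-0.1   0.07  0.02] j7 0.08 w 0.0637
```

```bash

python3 -m creep '[{"x":0.778,"y":-0.334,"z":0,"ax":0,"ay":0,"az":-0.188,"gripper":-1},{"x":0.778,"y":-0.334,"z":0,"ax":0,"ay":0,"az":-0.188,"gripper":-1},{"x":0.778,"y":-0.334,"z":0,"ax":0,"ay":0,"az":-0.188,"gripper":-1},{"x":0.778,"y":-0.334,"z":0,"ax":0,"ay":0,"az":-0.188,"gripper":-1},{"x":0.778,"y":-0.334,"z":0,"ax":0,"ay":0,"az":-0.188,"gripper":-1}]'
python3 go.py .5295 .163 .20 130
```

```text
time_s: 5.0
position: [0.5136, -0.0066, 0.2021]
ee_rot: [-3.141, -0.001, 1.843]
wrist_force: [1.3, -0.1, 0.2]
width: 0.0639
finger_force: 25.0
xyz [0.3183 0.1218 0.0043] a [-0.     -0.0001 -0.0678] | t 5.0 pos [ 0.5136 -0.0066  0.2021] rpy [-180.    -0.   105.6] F [ 1.3 -0.1  0.2] M [-0.1   0.01  0.03] j7 0.26 w 0.0639
```

```bash

python3 -m creep '[{"x":0.318,"y":0.122,"z":0.004,"ax":0,"ay":0,"az":-0.068,"gripper":-1},{"x":0.318,"y":0.122,"z":0.004,"ax":0,"ay":0,"az":-0.068,"gripper":-1},{"x":0.318,"y":0.122,"z":0.004,"ax":0,"ay":0,"az":-0.068,"gripper":-1},{"x":0.318,"y":0.122,"z":0.004,"ax":0,"ay":0,"az":-0.068,"gripper":-1},{"x":0.318,"y":0.122,"z":0.004,"ax":0,"ay":0,"az":-0.068,"gripper":-1}]'
python3 - <<'E'
from go import *
shares(.5295,.163,.1535,130)
# cap top in hand (world minus tcp) and jar rim, from the fixed cameras' depth
s=robot.sense()['position']
for n in('scene','top','wrist'):
    p,d,C=grab(n);X=cloud(C,d);np.savez(n+'2.npz',p=p,d=d,X=X)
    w=(p.min(-1)>150)
    m=w&(X[...,2]>s[2]+.008)&(X[...,2]<s[2]+.024)&(np.hypot(X[...,0]-s[0],X[...,1]-s[1])<.04)
    j=(X[...,2]>.127)&(X[...,2]<.137)&(np.hypot(X[...,0]-.5295,X[...,1]-.163)<.03)
    for k,q in(('cap',X[m]),('jar',X[j])):
        if len(q)>20: print(n,k,len(q),q.mean(0).round(4),np.percentile(q[:,2],90).round(4),cv2.minEnclosingCircle(q[:,:2].astype(np.float32)))
    if n=='wrist': cv2.imwrite('pics/w2.png',p[...,::-1])
E
```

```text
time_s: 5.5
position: [0.5304, 0.1644, 0.1993]
ee_rot: [-3.14, -0.001, 2.268]
wrist_force: [-1.2, -0.4, 0.4]
width: 0.0638
finger_force: 25.0
xyz [-0.001  -0.0031  0.0917] a [-0.0002 -0.0002 -0.0001] | t 5.5 pos [0.5304 0.1644 0.1993] rpy [-1.799e+02 -1.000e-01  1.300e+02] F [-1.2 -0.4  0.4] M [-0.08  0.03 -0.02] j7 0.39 w 0.0638
scene cap 435 [0.5339 0.1575 0.2153] 0.2174 ((0.53216153383255, 0.16058935225009918), 0.03304141387343407)
scene jar 104 [0.5297 0.1588 0.1301] 0.1328 ((0.5297305583953857, 0.16014282405376434), 0.02396293170750141)
top cap 51 [0.5449 0.1464 0.2167] 0.2183 ((0.5460572242736816, 0.1481396108865738), 0.014641506597399712)
wrist cap 10464 [0.5261 0.1657 0.2164] 0.2178 ((0.530763566493988, 0.15937089920043945), 0.031811051070690155)
wrist jar 601 [0.5203 0.1754 0.1307] 0.1325 ((0.527269721031189, 0.16620060801506042), 0.02256120555102825)
```

View pics/w2.png

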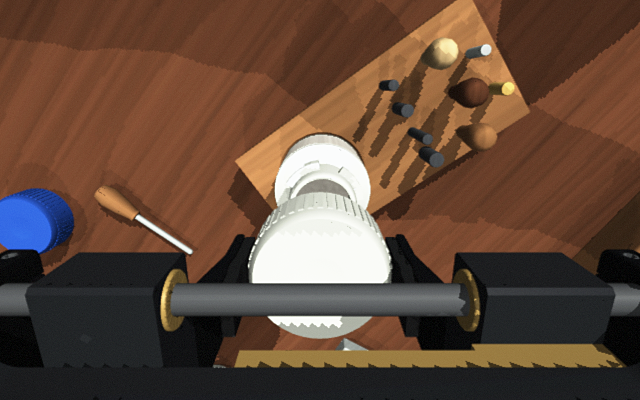

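The wrist view shows the cap held level between the pads at (320,270), with the jar's neck and mouth above it at (323,185). I'll let the arm settle and measure cap and jar together, fitting circles of known radius.

```bash
cat > fit.py <<'E'
from go import *
from scipy.optimize import least_squares
def fit(P,r,c0):
    f=lambda c:np.hypot(P[:,0]-c[0],P[:,1]-c[1])-r
    return least_squares(f,c0,loss='soft_l1',f_scale=.0005).x
def outer(P,c0,keep=lambda a:True,r=None):  # outermost point per angular bin
    a=np.degrees(np.arctan2(P[:,1]-c0[1],P[:,0]-c0[0]));q=np.hypot(P[:,0]-c0[0],P[:,1]-c0[1]);o=[]
    for b in range(-180,180,6):
        i=np.nonzero((a>=b)&(a<b+6))[0]
        if len(i)>2: 
            k=i[np.argsort(q[i])[-2]]
            if r is None or abs(q[k]-r)<.006:o.append(P[k])
    return np.array(o)
if __name__=='__main__':
    for i in range(2):
        s=robot.sense();S=s['position'];print('tcp',S.round(4))
        for n in('wrist','scene'):
            p,d,C=grab(n);X=cloud(C,d)
            for k,zz,r,c0 in(('cap',S[2]+.0173,.032,S[:2]),('jar',.132,.023,np.array([.5297,.1625]))):
                m=(abs(X[...,2]-zz)<.004)&(np.hypot(X[...,0]-c0[0],X[...,1]-c0[1])<r+.008)&(p.min(-1)>110)
                P=X[m]
                if len(P)<20: continue
                c=c0
                for _ in range(4):
                    O=outer(P,c,r=r)
                    c=fit(O,r,c)
                res=np.hypot(*(O[:,:2]-c).T)-r
                print(n,k,len(O),'z',np.median(P[:,2]).round(4),'c',c.round(4),'rms',np.sqrt((res**2).mean()).round(5))
E
python3 fit.py; python3 go.py .5295 .163 .16 130
```

```text
tcp [0.5313 0.1589 0.2002]
wrist cap 50 z 0.2173 c [0.5319 0.1575] rms 0.00196
wrist jar 27 z 0.1312 c [0.5304 0.1624] rms 0.00025
scene cap 30 z 0.217 c [0.5287 0.1567] rms 0.00245
scene jar 6 z 0.1305 c [0.5291 0.1626] rms 0.00145
tcp [0.5315 0.1588 0.2006]
wrist cap 50 z 0.2177 c [0.532  0.1575] rms 0.00188
wrist jar 28 z 0.1313 c [0.5303 0.1626] rms 0.00028
scene cap 31 z 0.2174 c [0.5288 0.1569] rms 0.00254
scene jar 7 z 0.1306 c [0.5258 0.1632] rms 0.00174
xyz [0.008  0.0016 0.0815] a [ 0.     -0.     -0.0012] | t 5.85 pos [0.5314 0.1594 0.2008] rpy [180.   -0.  129.6] F [-0.1 -0.2 -0.1] M [-0.07 -0.02 -0.01] j7 0.39 w 0.064
```

```bash

python3 -m creep '[{"x":0.007,"y":0.002,"z":0.05,"ax":0,"ay":0,"az":0,"gripper":-1},{"x":0.007,"y":0.002,"z":0.09,"ax":0,"ay":0,"az":0,"gripper":-1},{"x":0.007,"y":0.002,"z":0.1,"ax":0,"ay":0,"az":0,"gripper":-1},{"x":0.007,"y":0.002,"z":0.1,"ax":0,"ay":0,"az":0,"gripper":-1},{"x":0.007,"y":0.002,"z":0.1,"ax":0,"ay":0,"az":0,"gripper":-1}]'
python3 -m creep '[{"x":0,"y":0,"z":0,"ax":0,"ay":0,"az":0,"gripper":-1},{"x":0,"y":0,"z":0,"ax":0,"ay":0,"az":0,"gripper":-1}]'
python3 go.py .530 .1625 .1337 130
```

```text
time_s: 6.35
position: [0.5304, 0.1639, 0.1517]
ee_rot: [3.14, 0.0, 2.263]
wrist_force: [0.3, 0.6, 0.3]
width: 0.0636
finger_force: 25.0
time_s: 6.55
position: [0.5303, 0.1641, 0.1515]
ee_rot: [3.14, 0.0, 2.264]
wrist_force: [-0.3, -0.7, -0.4]
width: 0.0636
finger_force: 25.0
xyz [-0.0022 -0.0025  0.0355] a [ 0.0002  0.     -0.0008] | t 6.55 pos [0.5303 0.1641 0.1515] rpy [179.9   0.  129.7] F [-0.3 -0.7 -0.4] M [-0.08 -0.05  0.01] j7 0.4 w 0.0636
```

```bash

python3 -m creep '[{"x":-0.002,"y":-0.0025,"z":0.006,"ax":0,"ay":0,"az":0,"gripper":-1},{"x":-0.002,"y":-0.0025,"z":0.014,"ax":0,"ay":0,"az":0,"gripper":-1},{"x":-0.002,"y":-0.0025,"z":0.022,"ax":0,"ay":0,"az":0,"gripper":-1},{"x":-0.002,"y":-0.0025,"z":0.026,"ax":0,"ay":0,"az":0,"gripper":-1}]'
python3 go.py .530 .1625 .1337 130
python3 -m creep '[{"x":0,"y":0,"z":0.003,"ax":0,"ay":0,"az":0,"gripper":-1},{"x":0,"y":0,"z":0.006,"ax":0,"ay":0,"az":0,"gripper":-1}]'
python3 go.py .530 .1625 .1337 130
```

```text
time_s: 6.95
position: [0.5292, 0.1624, 0.137]
ee_rot: [-3.141, -0.0, 2.264]
wrist_force: [-0.1, -0.4, -1.1]
width: 0.0638
finger_force: 25.0
xyz [-0.0009  0.0014  0.0065] a [-0.0001 -0.     -0.0008] | t 6.95 pos [0.5292 0.1624 0.137 ] rpy [-180.    -0.   129.7] F [-0.1 -0.4 -1.1] M [-0.07  0.02 -0.01] j7 0.41 w 0.0638
time_s: 7.15
position: [0.5295, 0.1625, 0.1345]
ee_rot: [3.142, -0.0, 2.264]
wrist_force: [1.6, 0.3, -0.4]
width: 0.0636
finger_force: 25.0
xyz [-0.0006  0.0007  0.0016] a [ 0.     -0.     -0.0008] | t 7.15 pos [0.5295 0.1625 0.1345] rpy [180.   -0.  129.7] F [ 1.6  0.3 -0.4] M [ 0.   -0.01 -0.04] j7 0.41 w 0.0636
```

Down freely over the rim. Now feeling for the lug tops, 1 mm at a time.

```bash

python3 -m creep '[{"x":0,"y":0,"z":0.002,"ax":0,"ay":0,"az":0,"gripper":-1},{"x":0,"y":0,"z":0.002,"ax":0,"ay":0,"az":0,"gripper":-1}]'
python3 go.py .530 .1625 .1337 130
python3 -m creep '[{"x":0,"y":0,"z":0.002,"ax":0,"ay":0,"az":0,"gripper":-1},{"x":0,"y":0,"z":0.002,"ax":0,"ay":0,"az":0,"gripper":-1}]'
python3 go.py .530 .1625 .1337 130
```

```text
time_s: 7.35
position: [0.5295, 0.1626, 0.1336]
ee_rot: [3.141, -0.0, 2.264]
wrist_force: [-0.3, 1.3, -0.2]
width: 0.0635
finger_force: 25.0
xyz [-0.0009  0.0006 -0.0003] a [ 0.     -0.     -0.0008] | t 7.35 pos [0.5295 0.1626 0.1336] rpy [180.   -0.  129.7] F [-0.3  1.3 -0.2] M [ 0.1   0.04 -0.04] j7 0.41 w 0.0635
time_s: 7.55
position: [0.5295, 0.1627, 0.1327]
ee_rot: [3.141, -0.0, 2.264]
wrist_force: [-0.4, 1.1, -0.8]
width: 0.0641
finger_force: 25.0
xyz [-0.0008  0.0005 -0.0021] a [ 0.0001 -0.     -0.0008] | t 7.55 pos [0.5295 0.1627 0.1327] rpy [180.   -0.  129.7] F [-0.4  1.1 -0.8] M [0.2  0.01 0.03] j7 0.41 w 0.0641
```

```bash

python3 -m creep '[{"x":0,"y":0,"z":0.002,"ax":0,"ay":0,"az":0,"gripper":-1},{"x":0,"y":0,"z":0.002,"ax":0,"ay":0,"az":0,"gripper":-1}]'
python3 go.py .530 .1625 .1297 130
python3 -m creep '[{"x":0,"y":0,"z":0.002,"ax":0,"ay":0,"az":0,"gripper":-1},{"x":0,"y":0,"z":0.002,"ax":0,"ay":0,"az":0,"gripper":-1}]'
python3 go.py .530 .1625 .1297 130
```

```text
time_s: 7.75
position: [0.5295, 0.1627, 0.1316]
ee_rot: [3.141, -0.0, 2.264]
wrist_force: [0.4, 2.1, -0.4]
width: 0.0636
finger_force: 25.0
xyz [-0.0008  0.0005  0.0039] a [ 0.     -0.     -0.0008] | t 7.75 pos [0.5295 0.1627 0.1316] rpy [180.   -0.  129.7] F [ 0.4  2.1 -0.4] M [ 0.31 -0.04  0.  ] j7 0.41 w 0.0636
time_s: 7.95
position: [0.5295, 0.1626, 0.1306]
ee_rot: [3.141, -0.0, 2.264]
wrist_force: [0.3, 1.5, -0.5]
width: 0.0637
finger_force: 25.0
xyz [-0.0008  0.0005  0.0018] a [ 0.     -0.     -0.0008] | t 7.95 pos [0.5295 0.1626 0.1306] rpy [180.   -0.  129.7] F [ 0.3  1.5 -0.5] M [ 0.3  -0.01  0.02] j7 0.41 w 0.0637
```

No push at 3 mm below lug-top height, so the lugs seem to be in the gaps already. Checking that the spring comes in at 2 N/mm.

```bash

python3 -m creep '[{"x":0,"y":0,"z":0.002,"ax":0,"ay":0,"az":0,"gripper":-1},{"x":0,"y":0,"z":0.004,"ax":0,"ay":0,"az":0,"gripper":-1},{"x":0,"y":0,"z":0.004,"ax":0,"ay":0,"az":0,"gripper":-1}]'
python3 go.py .530 .1625 .1297 130
python3 -m creep '[{"x":0,"y":0,"z":0.002,"ax":0,"ay":0,"az":0,"gripper":-1},{"x":0,"y":0,"z":0.004,"ax":0,"ay":0,"az":0,"gripper":-1},{"x":0,"y":0,"z":0.004,"ax":0,"ay":0,"az":0,"gripper":-1}]'
python3 go.py .530 .1625 .1297 130
```

```text
time_s: 8.25
position: [0.5295, 0.1626, 0.1287]
ee_rot: [3.141, -0.0, 2.264]
wrist_force: [-0.4, 1.5, 1.5]
width: 0.0635
finger_force: 25.0
xyz [-0.0008  0.0005 -0.002 ] a [ 0.     -0.     -0.0008] | t 8.25 pos [0.5295 0.1626 0.1287] rpy [180.   -0.  129.7] F [-0.4  1.5  1.5] M [ 0.31 -0.01  0.01] j7 0.42 w 0.0635
time_s: 8.55
position: [0.5296, 0.1626, 0.1269]
ee_rot: [3.141, -0.0, 2.264]
wrist_force: [-1.3, 0.8, 4.5]
width: 0.0637
finger_force: 25.0
xyz [-0.0007  0.0005 -0.0056] a [ 0.0001 -0.     -0.0008] | t 8.55 pos [0.5296 0.1626 0.1269] rpy [180.   -0.  129.7] F [-1.3  0.8  4.5] M [ 0.34  0.29 -0.06] j7 0.42 w 0.0637
```

```bash

python3 -m creep '[{"x":0,"y":0,"z":0.002,"ax":0,"ay":0,"az":0,"gripper":-1},{"x":0,"y":0,"z":0.005,"ax":0,"ay":0,"az":0,"gripper":-1},{"x":0,"y":0,"z":0.005,"ax":0,"ay":0,"az":0,"gripper":-1}]'
python3 go.py .530 .1625 .1232 130
python3 -m creep '[{"x":0,"y":0,"z":0.002,"ax":0,"ay":0,"az":0,"gripper":-1},{"x":0,"y":0,"z":0.0035,"ax":0,"ay":0,"az":0,"gripper":-1},{"x":0,"y":0,"z":0.0035,"ax":0,"ay":0,"az":0,"gripper":-1}]'
python3 go.py .530 .1625 .1232 130
```

```text
time_s: 8.85
position: [0.5296, 0.1627, 0.1247]
ee_rot: [3.141, -0.0, 2.264]
wrist_force: [-3.8, 1.8, 8.2]
width: 0.0637
finger_force: 25.0
xyz [-0.0008  0.0004  0.003 ] a [ 0.0001 -0.     -0.0008] | t 8.85 pos [0.5296 0.1627 0.1247] rpy [180.   -0.  129.7] F [-3.8  1.8  8.2] M [0.2  0.68 0.02] j7 0.42 w 0.0637
time_s: 9.15
position: [0.5296, 0.1627, 0.1233]
ee_rot: [3.141, -0.0, 2.264]
wrist_force: [-3.9, 0.9, 11.8]
width: 0.0639
finger_force: 25.0
xyz [-0.0007  0.0004  0.0002] a [ 0.0001 -0.0001 -0.0008] | t 9.15 pos [0.5296 0.1627 0.1233] rpy [180.   -0.  129.7] F [-3.9  0.9 11.8] M [0.12 1.09 0.02] j7 0.42 w 0.0639
```

```bash

python3 -m creep '[{"x":0.0006,"y":-0.0008,"z":0.001,"ax":0,"ay":0,"az":0,"gripper":-1},{"x":0.0006,"y":-0.0008,"z":0.001,"ax":0,"ay":0,"az":0.005,"gripper":-1},{"x":0.0006,"y":-0.0008,"z":0.001,"ax":0,"ay":0,"az":0.01,"gripper":-1}]'
python3 go.py .530 .1625 .1232 130
python3 -m creep '[{"x":0,"y":0,"z":0,"ax":0,"ay":0,"az":0.007,"gripper":-1},{"x":0,"y":0,"z":0,"ax":0,"ay":0,"az":0.014,"gripper":-1},{"x":0,"y":0,"z":0,"ax":0,"ay":0,"az":0.02,"gripper":-1}]'
python3 go.py .530 .1625 .1232 130
```

```text
time_s: 9.45
position: [0.5299, 0.1627, 0.1232]
ee_rot: [3.139, 0.0, 2.2]
wrist_force: [-1.0, 1.1, 13.0]
width: 0.0633
finger_force: 25.0
xyz [-0.0005 -0.      0.    ] a [ 0.0004  0.0001 -0.011 ] | t 9.45 pos [0.5299 0.1627 0.1232] rpy [179.9   0.  126.1] F [-1.   1.1 13. ] M [0.11 0.5  0.09] j7 0.36 w 0.0633
time_s: 9.75
position: [0.5301, 0.1627, 0.1233]
ee_rot: [3.139, 0.0, 2.074]
wrist_force: [-0.5, 1.9, 12.7]
width: 0.064
finger_force: 25.0
xyz [-0.0004 -0.0003  0.0002] a [ 0.0004  0.0001 -0.031 ] | t 9.75 pos [0.5301 0.1627 0.1233] rpy [179.9   0.  118.8] F [-0.5  1.9 12.7] M [0.1  0.4  0.08] j7 0.24 w 0.064
```

```bash

python3 -m creep '[{"x":0,"y":0,"z":0,"ax":0,"ay":0,"az":0.007,"gripper":-1},{"x":0,"y":0,"z":0,"ax":0,"ay":0,"az":0.014,"gripper":-1},{"x":0,"y":0,"z":0,"ax":0,"ay":0,"az":0.02,"gripper":-1}]'
python3 go.py .530 .1625 .1232 130
python3 -m creep '[{"x":0,"y":0,"z":0,"ax":0,"ay":0,"az":0.007,"gripper":-1},{"x":0,"y":0,"z":0,"ax":0,"ay":0,"az":0.014,"gripper":-1},{"x":0,"y":0,"z":0,"ax":0,"ay":0,"az":0.02,"gripper":-1}]'
python3 go.py .530 .1625 .1232 130
```

```text
time_s: 10.05
position: [0.5301, 0.1628, 0.1233]
ee_rot: [3.139, -0.0, 1.948]
wrist_force: [-1.7, 1.4, 12.7]
width: 0.0637
finger_force: 25.0
xyz [-0.0004 -0.0004  0.0003] a [ 0.0004  0.     -0.051 ] | t 10.05 pos [0.5301 0.1628 0.1233] rpy [179.8  -0.  111.6] F [-1.7  1.4 12.7] M [0.09 0.4  0.09] j7 0.11 w 0.0637
time_s: 10.35
position: [0.5301, 0.1628, 0.1233]
ee_rot: [3.139, -0.001, 1.823]
wrist_force: [-0.5, 1.8, 12.5]
width: 0.0637
finger_force: 25.0
xyz [-0.0005 -0.0003  0.0002] a [ 0.0004  0.     -0.071 ] | t 10.35 pos [0.5301 0.1628 0.1233] rpy [179.8  -0.  104.4] F [-0.5  1.8 12.5] M [0.19 0.46 0.05] j7 -0.01 w 0.0637
```

```bash

python3 -m creep '[{"x":0,"y":0,"z":0,"ax":0,"ay":0,"az":0.007,"gripper":-1},{"x":0,"y":0,"z":0,"ax":0,"ay":0,"az":0.014,"gripper":-1}]'
python3 go.py .530 .1625 .1232 130
python3 -m creep '[{"x":0,"y":0,"z":0,"ax":0,"ay":0,"az":0.007,"gripper":-1},{"x":0,"y":0,"z":0,"ax":0,"ay":0,"az":0.014,"gripper":-1}]'
python3 go.py .530 .1625 .1232 130
```

```text
time_s: 10.55
position: [0.5301, 0.1628, 0.1233]
ee_rot: [3.139, -0.001, 1.735]
wrist_force: [-0.6, 2.1, 12.0]
width: 0.0639
finger_force: 25.0
xyz [-0.0005 -0.0003  0.0002] a [ 0.0004 -0.     -0.085 ] | t 10.55 pos [0.5301 0.1628 0.1233] rpy [179.9  -0.   99.4] F [-0.6  2.1 12. ] M [0.14 0.39 0.1 ] j7 -0.09 w 0.0639
time_s: 10.75
position: [0.5302, 0.1628, 0.1233]
ee_rot: [3.139, -0.001, 1.647]
wrist_force: [-0.5, 1.5, 11.9]
width: 0.0639
finger_force: 25.0
xyz [-0.0006 -0.0004  0.0003] a [ 0.0005 -0.     -0.0991] | t 10.75 pos [0.5302 0.1628 0.1233] rpy [ 1.798e+02 -1.000e-01  9.430e+01] F [-0.5  1.5 11.9] M [0.09 0.34 0.08] j7 -0.17 w 0.0639
```

```bash

python3 -m creep '[{"x":0,"y":0,"z":0,"ax":0,"ay":0,"az":0.007,"gripper":-1},{"x":0,"y":0,"z":0,"ax":0,"ay":0,"az":0.01,"gripper":-1}]'
python3 go.py .530 .1625 .1232 130
```

```text
time_s: 10.95
position: [0.5299, 0.1631, 0.1233]
ee_rot: [3.139, -0.001, 1.585]
wrist_force: [-2.5, 2.5, 12.9]
width: 0.0637
finger_force: 25.0
xyz [-0.0012  0.0001  0.0002] a [ 4.000e-04 -1.000e-04 -1.089e-01] | t 10.95 pos [0.5299 0.1631 0.1233] rpy [ 1.799e+02 -1.000e-01  9.080e+01] F [-2.5  2.5 12.9] M [0.43 0.65 0.66] j7 -0.23 w 0.0637
```

```bash

python3 -m creep '[{"x":0,"y":0,"z":0,"ax":0,"ay":0,"az":0.002,"gripper":-1},{"x":0,"y":0,"z":0,"ax":0,"ay":0,"az":0.002,"gripper":-1}]'
python3 go.py .530 .1625 .1232 130
```

```text
time_s: 11.15
position: [0.5298, 0.1633, 0.1233]
ee_rot: [3.14, -0.001, 1.574]
wrist_force: [-2.7, 1.9, 12.7]
width: 0.0635
finger_force: 25.0
xyz [-0.0016  0.0004  0.0003] a [ 4.000e-04 -1.000e-04 -1.106e-01] | t 11.15 pos [0.5298 0.1633 0.1233] rpy [ 1.799e+02 -1.000e-01  9.020e+01] F [-2.7  1.9 12.7] M [0.33 0.68 0.65] j7 -0.24 w 0.0635
```

Stop found after about 39°: the moment rose from 0.08 to 0.66 N m. Letting up slowly into the notches.

```bash

python3 -m creep '[{"x":0,"y":0,"z":-0.002,"ax":0,"ay":0,"az":0,"gripper":-1},{"x":0,"y":0,"z":-0.0045,"ax":0,"ay":0,"az":0,"gripper":-1},{"x":0,"y":0,"z":-0.0045,"ax":0,"ay":0,"az":0,"gripper":-1}]'
python3 go.py .530 .1625 .1267 90
python3 -m creep '[{"x":0,"y":0,"z":-0.0015,"ax":0,"ay":0,"az":0,"gripper":-1},{"x":0,"y":0,"z":-0.0025,"ax":0,"ay":0,"az":0,"gripper":-1},{"x":0,"y":0,"z":-0.0025,"ax":0,"ay":0,"az":0,"gripper":-1}]'
python3 go.py .530 .1625 .1267 90
```

```text
time_s: 11.45
position: [0.5296, 0.1636, 0.1249]
ee_rot: [3.14, -0.002, 1.574]
wrist_force: [0.9, 4.4, 6.8]
width: 0.0636
finger_force: 25.0
xyz [-0.0022  0.0008 -0.0036] a [ 0.0003 -0.0003  0.0005] | t 11.45 pos [0.5296 0.1636 0.1249] rpy [ 1.799e+02 -1.000e-01  9.020e+01] F [0.9 4.4 6.8] M [0.94 0.06 0.34] j7 -0.25 w 0.0636
time_s: 11.75
position: [0.5296, 0.1636, 0.1258]
ee_rot: [3.14, -0.001, 1.574]
wrist_force: [1.9, 5.3, 2.6]
width: 0.0637
finger_force: 25.0
xyz [-0.0022  0.0008 -0.0019] a [ 0.0003 -0.0002  0.0005] | t 11.75 pos [0.5296 0.1636 0.1258] rpy [ 1.799e+02 -1.000e-01  9.020e+01] F [1.9 5.3 2.6] M [ 1.14 -0.39  0.31] j7 -0.25 w 0.0637
```

```bash

python3 -m creep '[{"x":0,"y":0,"z":-0.001,"ax":0,"ay":0,"az":0,"gripper":-1},{"x":0,"y":0,"z":-0.001,"ax":0,"ay":0,"az":0,"gripper":-1}]'
python3 go.py .530 .1625 .1267 90
python3 -m creep '[{"x":0,"y":0,"z":-0.001,"ax":0,"ay":0,"az":0,"gripper":-1},{"x":0,"y":0,"z":-0.001,"ax":0,"ay":0,"az":0,"gripper":-1}]'
python3 go.py .530 .1625 .1267 90
```

```text
time_s: 11.95
position: [0.5295, 0.1637, 0.1262]
ee_rot: [3.14, -0.001, 1.574]
wrist_force: [2.6, 6.1, 2.4]
width: 0.0639
finger_force: 25.0
xyz [-0.0023  0.0009 -0.001 ] a [ 0.0002 -0.0002  0.0005] | t 11.95 pos [0.5295 0.1637 0.1262] rpy [ 1.799e+02 -1.000e-01  9.020e+01] F [2.6 6.1 2.4] M [ 1.19 -0.31  0.32] j7 -0.25 w 0.0639
time_s: 12.15
position: [0.5295, 0.1637, 0.1267]
ee_rot: [3.14, -0.001, 1.574]
wrist_force: [2.4, 5.2, 1.1]
width: 0.0635
finger_force: 25.0
xyz [-0.0023  0.0009 -0.0001] a [ 0.0003 -0.0002  0.0005] | t 12.15 pos [0.5295 0.1637 0.1267] rpy [ 1.799e+02 -1.000e-01  9.020e+01] F [2.4 5.2 1.1] M [ 1.22 -0.46  0.34] j7 -0.25 w 0.0635
```

```bash

python3 -m creep '[{"x":0,"y":0,"z":-0.0015,"ax":0,"ay":0,"az":0,"gripper":-1},{"x":0,"y":0,"z":-0.0015,"ax":0,"ay":0,"az":0,"gripper":-1}]'
python3 go.py .530 .1625 .1267 90
```

```text
time_s: 12.35
position: [0.5295, 0.1637, 0.1268]
ee_rot: [3.14, -0.001, 1.574]
wrist_force: [5.8, 6.7, -5.3]
width: 0.064
finger_force: 25.0
xyz [-0.0024  0.0011  0.0001] a [ 0.0002 -0.0002  0.0005] | t 12.35 pos [0.5295 0.1637 0.1268] rpy [ 1.799e+02 -1.000e-01  9.020e+01] F [ 5.8  6.7 -5.3] M [ 1.44 -1.12  0.32] j7 -0.25 w 0.064
```

It holds against a 5 N pull at 3 mm below, so it's seated in the notches. Easing off and releasing.

```bash

python3 -m creep '[{"x":0,"y":0,"z":0.0015,"ax":0,"ay":0,"az":0,"gripper":-1},{"x":0,"y":0,"z":0.0015,"ax":0,"ay":0,"az":0,"gripper":1},{"x":0,"y":0,"z":0.0015,"ax":0,"ay":0,"az":0,"gripper":1},{"x":0,"y":0,"z":0.0015,"ax":0,"ay":0,"az":0,"gripper":1},{"x":0,"y":0,"z":0.0015,"ax":0,"ay":0,"az":0,"gripper":1}]'
python3 -m creep '[{"x":0,"y":0,"z":-0.02,"ax":0,"ay":0,"az":0,"gripper":1},{"x":0,"y":0,"z":-0.1,"ax":0,"ay":0,"az":0,"gripper":1},{"x":0,"y":0,"z":-0.18,"ax":0,"ay":0,"az":0,"gripper":1},{"x":0,"y":0,"z":-0.2,"ax":0,"ay":0,"az":0,"gripper":1},{"x":0,"y":0,"z":-0.2,"ax":0,"ay":0,"az":0,"gripper":1}]'
python3 - <<'E'
from fit import *
shares(.53,.163,.23,90)
for n in('wrist','scene'):
    p,d,C=grab(n);X=cloud(C,d);P=X[(abs(X[...,2]-.144)<.012)&(np.hypot(X[...,0]-.53,X[...,1]-.163)<.04)]
    O=outer(P,(.53,.163),r=.032);c=fit(O,.032,(.53,.163));q=P[np.hypot(*(P[:,:2]-c).T)<.028]
    A=np.c_[q[:,:2]-c,np.ones(len(q))];k=np.linalg.lstsq(A,q[:,2],rcond=None)[0]
    print(n,'c',c.round(4),'ztop',np.median(q[:,2]).round(4),'tilt deg',np.degrees(k[:2]).round(2))
    if n=='wrist':cv2.imwrite('pics/end.png',p[...,::-1])
E
```

```text
time_s: 12.85
position: [0.5289, 0.1619, 0.1262]
ee_rot: [-3.141, 0.0, 1.572]
wrist_force: [-0.5, 0.4, -0.6]
width: 0.0847
finger_force: 0.0
time_s: 13.35
position: [0.53, 0.1626, 0.2286]
ee_rot: [3.138, -0.002, 1.573]
wrist_force: [-0.1, 0.1, -0.0]
width: 0.0873
finger_force: 0.0
xyz [ 0.0007  0.     -0.0028] a [ 0.0005 -0.0003  0.0003] | t 13.35 pos [0.53   0.1626 0.2286] rpy [ 1.798e+02 -1.000e-01  9.010e+01] F [-0.1  0.1 -0. ] M [-0.09  0.04  0.02] j7 -0.29 w 0.0873
wrist c [0.53  0.163] ztop 0.1439 tilt deg [ 0.08 -0.11]
scene c [0.5296 0.1616] ztop 0.1436 tilt deg [-0.44  0.41]
```

View pics/end.png

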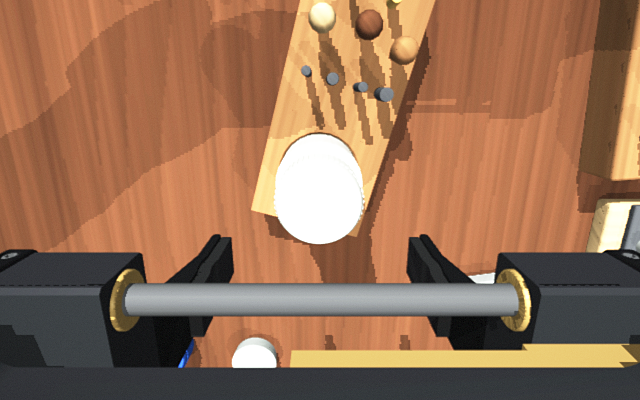

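The cap sits level on the jar at (319,200). Its top is at 0.1439, as expected for locked (132 - 3 + 15 = 144 mm), and the gripper is clear. Handing in.

```bash
python3 -c "from station import robot; print(robot.close_job())"
```

```text
the job is handed in; nothing more can be done
None
```

The white ribbed cap is on the jar: it turned 39° clockwise to the stop, held against a 5 N pull, sits level at the locked height (top at 144 mm), and the job was handed in at about 13.5 s.

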